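# Close the wide tub on the print maker's bench

### The arm

A 6-joint arm with a two-finger parallel gripper is mounted at the origin on the work surface. World frame = base frame: x ahead of the robot, y to its left, z up, the work surface at z = 0. Lengths are in mm, angles in rad, forces in N, time in s.
With the tool pointing down it reaches from about 275 to 1000 mm from the base axis. Payload 8.4 kg.
Tool frame: the origin (TCP) lies at the centre of the arm's flange, where the gripper is bolted on; the fingertips stand r.tip_extent ahead of it and the grasp point (between the pads) lies 155 mm ahead of it (r.tip_extent is the distance from the TCP to the fingertips, in mm); z points along the fingers, y is the direction in which the jaws open and shut (so a half turn about z gives the same grasp; the last joint's range is limited). The gripper opens to 85 mm and grips with 20 to 120 N. Pads are 22 mm wide; open, the fingers measure 114 mm over their backs; the gripper's body (76 mm by 85 mm) begins 54 mm behind the grasp point. The pads swing forward as they close: fully open they stand 13 mm farther back than shut.
Start: joints at [-1.309, 0.353, 1.633, -0, 1.155, -0.002], TCP at [162.968, -603.383, 404.681] pointing down, gripper open.
Joint ranges: [-2.63, 2.63], [-0.92, 2.1], [0.06, 2.66], [-1.3, 4.44], [0, 2.69], [-3.02, 3.02]. Speed limits (rad/s): [2.22, 2.22, 2.79, 3.14, 3.14, 3.14].

### API

Orientations are given as [roll, pitch, yaw] about the fixed x, y, z axes, in that order (R = Rz(yaw) Ry(pitch) Rx(roll)).
In Python, from rig import sense, grab_frame, job, r gives the robot as it stands. The module is installed in compiled form; this text tells all that it offers.
- The arm moves only by the shell command python3 -m creep 'ROWS' [FORCE]. ROWS is JSON, a list of rows, each a list of 7 numbers: the turn, a rotation vector about the tool's x, y, z in rad, then the shift along the tool's x, y, z in mm, then the closure, from 0 (fully open) to 1 (shut). In form: [[wx, wy, wz, dx, dy, dz, fingers], ...]. A call has 1 to 10 rows; each row shifts and turns the pose as measured when the row begins, along the tool's axes as they then stand; what a row does not reach is not made up. A row lasts 1/12 s, in which the tool goes at most 41.7 mm and 7.16 degrees, less where a joint would pass 70% of its speed; a pose out of reach is approached as far as the arm can. A call with a gripper value outside its range is refused whole. The fingers move at their own pace and stop on an object; FORCE is the grip in N (left out, the last holds). Time passes only in rows, so rows that do not move let the fingers close. It gives the time, the measured TCP pose, the force and the opening at its end, in the units of the state.
- sense(): the state, without advancing time (a new reading comes with each control period).
- grab_frame(name): name is "side" or "top" or "wrist"; returns a dict with "color" (420x560x3 uint8, red, green, blue), "mtx" (3x3 intrinsics, pixels), "distortion" ([k1, k2, p1, p2, k3] as OpenCV has them; the pictures are not rectified), "T" (4x4, takes a point from camera to world coordinates). Camera axes: x right, y down, z forward; pixel columns grow to the right and rows downward; lengths in mm; the calibration is good to about 2 mm. A picture is of the moment at which its call begins. There is no depth.
- job.sign_off(): hands the job in, once; it reports no verdict.
The state is a dict: "clock": time; "qpos": joint angles; "qvel": joint speeds; "joint_efforts": joint torques, N m; "eef_pos": TCP position; "tcp_rot": TCP orientation; "contact_force": force on the tool from outside, world axes, zero at the start; "wrist_torque": the same for the moment, N m; "opening": opening from 0.0 (shut) to 1.0 (fully open).
Only numpy, scipy, OpenCV 4.12 (cv2) and the standard library are available. Lean on these libraries where they do the work, as an engineer would, in place of code of your own. Each camera call takes 0.05 s, during which the arm holds its last target.

### The job

The vials are in: put the wide lid on the wide tub, the one with the grey collar around its rim, and press it down until it is fully home and level, then let go. Leave the small lid and the small tub where they are.

Things in the scene. Friction and masses are not known exactly. Their poses are not given: they have to be found in the camera images.
- lid: Wide lid, white plastic, 90 g, lying knob up on the bench; may swap places with the small lid. Disc 124 mm across, 5 mm thick; central round knob on top 28 mm across, 30 mm tall; below, a plug 15 mm deep tapering from 90 to 76 mm across. Origin: centre of the plug's foot, z up. Above the origin: disc underside 15 mm, disc top 20, knob top 50.
- tub: Wide open tub, white, fixed: 108 mm across, mouth 100, 90 mm tall. Origin: underside centre, z up. Grey collar (123 mm) in 4 quarters stands 14 mm above the rim and holds up a lid laid on it. Each quarter slides down at 3.5 N and stays; about 15 N down on the knob sinks all. An edge press sinks one side. Lid origin above tub origin: laid on 89 mm; home, disc on rim, 75 mm.
- small_lid: The small lid, a bystander: same white plastic and same knob (28 mm across, 30 mm tall), but its disc is only 80 mm across. Lies knob up on the bench. Origin: centre of the foot of its plug, knob top 50 mm above.
- small_tub: The small tub, a bystander: white plastic, open, 72 mm across and 75 mm tall, no collar; stands loose on the bench beyond the wide tub. Origin: centre of its underside.
There are look-alikes about, which are no part of the job. What is shaped like the lid but pink is not meant.

How it is judged:
By the outcome, as a careful person would: the job done as asked, in the order asked, and still so for the second after the job is handed in, with the robot touching nothing.
It also fails if it takes over 45 s, if anything falls off the work surface, if the arm or the gripper's body presses on something with over 40 N, if the wrist force passes 120 N, or if a joint passes its speed limit or range.

## Working session

There is one attempt and no reset: what is moved stays moved. The work goes in short steps, Python scripts to look and compute and a shell command to move; the robot and the scene stay as the last step left them, time stands still between calls to the robot, and variables do not carry over. Pictures are saved under pics/ and viewed, and the job is handed in when it is done.

```bash
mkdir -p pics
cat > h.py <<'E'
import numpy as np, cv2
from rig import sense, grab_frame, job, r
def snap(n,fn):
    f=grab_frame(n); cv2.imwrite(f'pics/{fn}.png',f['color'][:,:,::-1]); np.savez(f'pics/{fn}.npz',**f); return f
def pt(f,u,v,z):
    p=cv2.undistortPoints(np.array([[[u,v]]],float),f['mtx'],f['distortion'])[0,0]
    T=f['T']; d=T[:3,:3]@np.array([p[0],p[1],1]); o=T[:3,3]
    return o+d*(z-o[2])/d[2]
def proj(f,P):
    T=np.linalg.inv(f['T']); P=np.atleast_2d(P).astype(float)
    return cv2.projectPoints(P,cv2.Rodrigues(T[:3,:3])[0],T[:3,3],f['mtx'],f['distortion'])[0][:,0]
E
python3 - <<'E'
from h import *
for n in ['side','top']:
    f=snap(n,n+'0'); print(f['T'].round(1).tolist(),f['mtx'].round(0).tolist())
print(sense(), r.tip_extent)
E
```

```text
[[0.9, -0.3, 0.3, 259.8], [-0.4, -0.6, 0.7, -648.6], [-0.0, -0.8, -0.6, 580.4], [0.0, 0.0, 0.0, 1.0]] [[386.0, 0.0, 274.0], [0.0, 386.0, 211.0], [0.0, 0.0, 1.0]]
[[-0.0, -1.0, 0.2, 342.6], [-1.0, 0.0, -0.0, -15.4], [0.0, -0.2, -1.0, 1273.1], [0.0, 0.0, 0.0, 1.0]] [[448.0, 0.0, 280.0], [0.0, 448.0, 212.0], [0.0, 0.0, 1.0]]
{'clock': 0.1, 'qpos': array([-1.30941332e+00,  3.53599430e-01,  1.63407831e+00, -1.36820663e-05,
        1.15518823e+00, -2.37910657e-03]), 'qvel': array([-0.00023431,  0.00038498, -0.00068268, -0.00204476,  0.00078457,
       -0.00195027]), 'joint_efforts': array([ 2.19775657e-04, -6.06359768e+01, -3.42819321e+01,  2.34498339e-05,
        3.94774324e-03, -2.30911115e-05]), 'eef_pos': array([ 162.90150311, -603.17444439,  404.01584352]), 'tcp_rot': array([-3.14031931e+00,  9.48088230e-06,  2.63767655e-01]), 'contact_force': array([-0.10345394,  1.08187925, -0.11603314]), 'wrist_torque': array([-0.03158529,  0.04817504,  0.02407498]), 'opening': 1.0001601529892048} 173.4
```

View pics/side0.png

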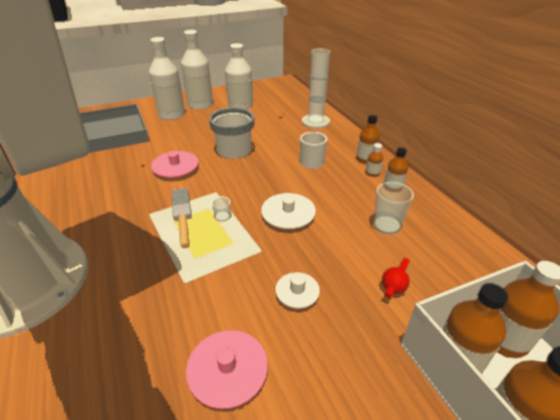

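View pics/top0.png

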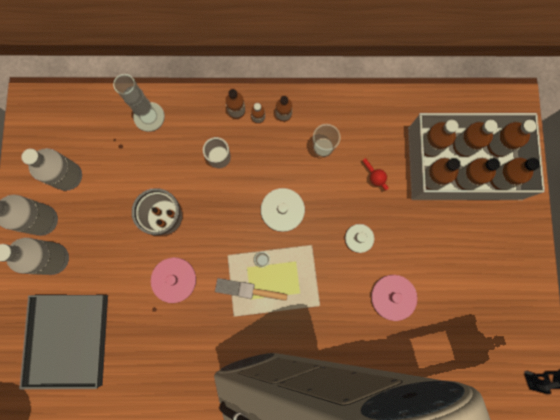

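Side view: the white discs are at (289,211), wide, and (297,291), small. Pink ones are at (175,164) and (227,367). The collared tub is at (233,133) and the small tub at (313,150). In the top view the wide white lid is at (283,210), the small one at (360,238), the pinks at (173,280) and (395,298), the collared tub at (157,213) and the small tub at (216,152). The wide white lid fits the description (about 43 px across against 28). I'll confirm it in enlarged crops.

Run:
```python
from h import *
t=cv2.imread('pics/top0.png'); s=cv2.imread('pics/side0.png')
a=cv2.resize(t[180:270,245:385],(700,450),interpolation=cv2.INTER_CUBIC)
cv2.imwrite('pics/c1.png',a)
cv2.imwrite('pics/c2.png',cv2.resize(t[175:250,115:200],None,fx=7,fy=7,interpolation=cv2.INTER_CUBIC))
cv2.imwrite('pics/c3.png',cv2.resize(s[95:240,200:330],None,fx=4,fy=4,interpolation=cv2.INTER_CUBIC))
```

```text
(no output)
```

View pics/c1.png

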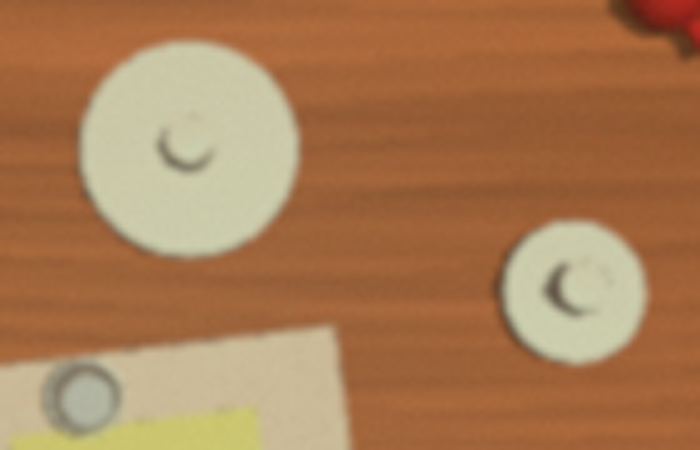

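View pics/c2.png

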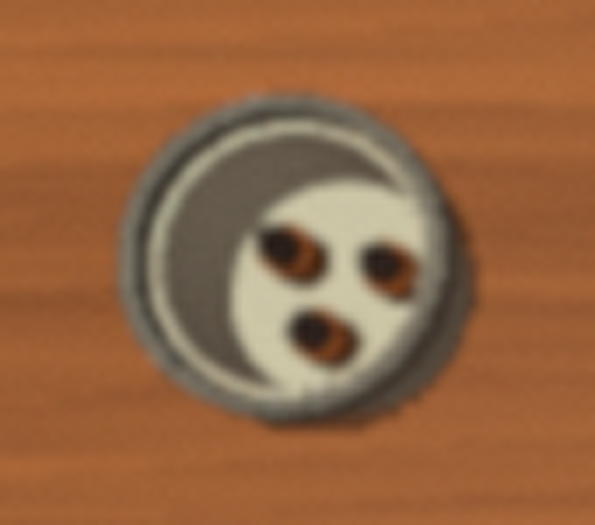

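View pics/c3.png

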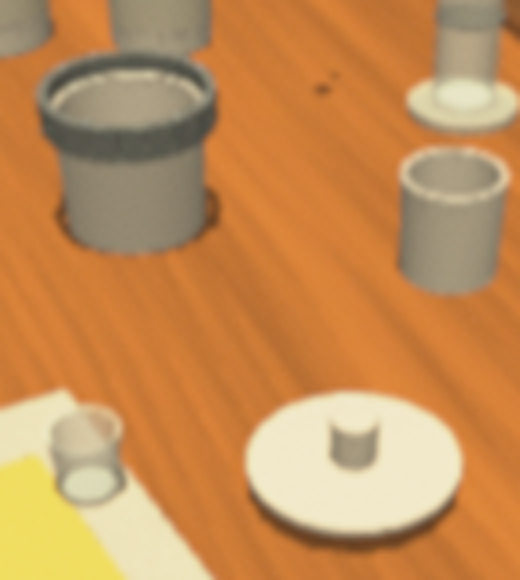

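The crops confirm it: the wide white lid is about 44 px across at top-view pixel (282.5,209.4), and the small one about 29 px. The grey-collared tub holds three vials, with its collar centred at about (154.6,211.2).

Run:
```python
from h import *
from scipy.optimize import least_squares
t=dict(np.load('pics/top0.npz')); s=dict(np.load('pics/side0.npz'))
C=lambda x,y,k,x0,y0:((x+.5)/k-.5+x0,(y+.5)/k-.5+y0)
def ext(f,c,z,R):
    a=np.linspace(0,2*np.pi,181); P=proj(f,np.c_[c[0]+R*np.cos(a),c[1]+R*np.sin(a),np.full(181,z)])
    return np.r_[P.min(0),P.max(0)]
def fit(f,box,z,R,e=None):
    l=least_squares(lambda c:ext(f,c,z,R)-box,[500,0]); print(l.x.round(1),l.fun.round(2))
def box(l,t_,r_,b,k,x0,y0): return np.r_[C(l,t_,k,x0,y0),C(r_,b,k,x0,y0)]
print('lid');fit(t,box(80,41,299,257,5,245,180),20,62)
fit(s,box(246,392,462,532,4,200,95),20,62)
print('knob',pt(t,*C(191,139,5,245,180),50),pt(s,*C(355,420,4,200,95),50))
print('tub');fit(t,box(118,93,443,420,7,115,175),104,61.5)
b=box(38,52,217,140,4,200,95)
fit(s,b,104,61.5)
print('small',pt(t,*C(573,292,5,245,180),20), 'smalltub',pt(t,216,147,75))
```

```text
lid
[559.  -27.1] [ 0.06  0.08 -0.06 -0.08]
[557.4 -27.7] [-0.02  0.47  0.02 -0.38]
knob [558.98079104 -27.63035576  50.        ] [556.43858312 -30.11947961  50.        ]
tub
[539.7 311.5] [-0.14  0.41  0.14 -0.4 ]
[536.9 300.6] [-0.14  0.93  0.14 -0.8 ]
small [ 476.98100538 -242.46090166   20.        ] smalltub [724.81219035 157.78878716  75.        ]
```

The top and side views disagree on the tub by about 11 mm, so I'll overlay models.

Run:
```python
from h import *
out=[]
for n,x0,y0,w in (('top0',105,165,110),('side0',180,80,110)):
    f=dict(np.load(f'pics/{n}.npz')); im=cv2.resize(f['color'][y0:y0+90,x0:x0+w,::-1],None,fx=5,fy=5,interpolation=cv2.INTER_CUBIC)
    for c,col in (((539.7,311.5),(0,0,255)),((537,303),(0,255,0))):
        a=np.linspace(0,2*np.pi,90)
        for z,R in ((104,61.5),(0,54),(90,50)):
            P=proj(f,np.c_[c[0]+R*np.cos(a),c[1]+R*np.sin(a),np.full(90,z)])
            P=((P-[x0,y0]+.5)*5-.5)
            cv2.polylines(im,[P.round().astype(int)],True,col,1)
    out.append(im)
cv2.imwrite('pics/ov.png',cv2.resize(np.vstack(out),None,fx=.66,fy=.66)) if 0 else [cv2.imwrite(f'pics/ov{i}.png',o) for i,o in enumerate(out)]
```

```text
(no output)
```

View pics/ov0.png

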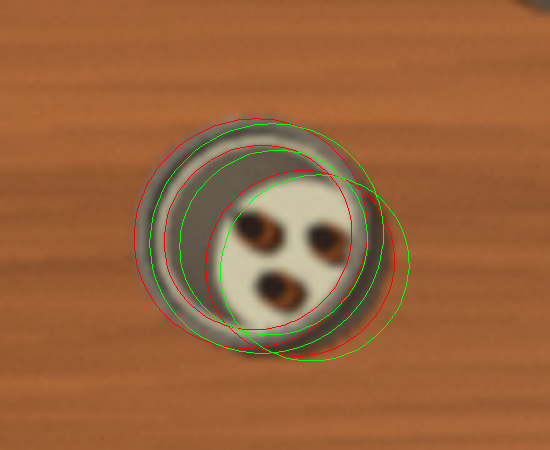

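View pics/ov1.png

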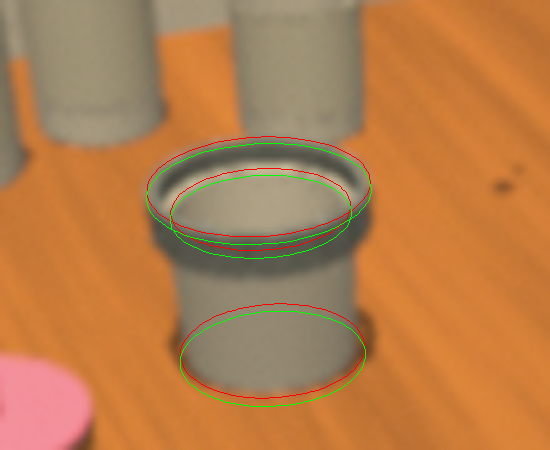

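Red, (539.7,311.5), fits both views to within about 2 mm; my side box reading was poor. Next I move above the wide lid.

```bash
python3 -m creep '[[0,0,0,27,-23,0,0],[0,0,0,27,-23,0,0],[0,0,0,27,-23,0,0],[0,0,0,27,-23,0,0],[0,0,0,27,-23,0,0],[0,0,0,27,-23,0,0],[0,0,0,27,-23,0,0],[0,0,0,27,-23,0,0],[0,0,0,27,-23,0,0],[0,0,0,27,-23,0,0]]' 60; python3 -m creep '[[0,0,0,27,-23,5,0],[0,0,0,27,-23,5,0],[0,0,0,27,-23,5,0],[0,0,0,27,-23,5,0],[0,0,0,27,-23,5,0.4],[0,0,0,27,-23,5,0.4],[0,0,0,27,-23,5,0.4],[0,0,0,27,-23,5,0.4]]'
cat >> h.py <<'E'
def go(x,y,z=None):
    from scipy.spatial.transform import Rotation as Ro
    s=sense(); R=Ro.from_euler('xyz',s['tcp_rot']).as_matrix()
    z=s['eef_pos'][2] if z is None else z
    print('t',round(s['clock'],2),'pos',s['eef_pos'].round(1),'rot',s['tcp_rot'].round(4),'shift',(R.T@(np.array([x,y,z])-s['eef_pos'])).round(1),'F',s['contact_force'].round(1),'op',round(s['opening'],3),'tip',r.tip_extent)
E
python3 -c "
from h import *
go(558.5,-27.5,260)"
```

```text
clock: 0.93
eef_pos: [366.6, -302.9, 400.3]
tcp_rot: [-3.138, 0.003, 0.254]
contact_force: [0.5, -0.7, -0.5]
opening: 0.996
clock: 1.6
eef_pos: [534.4, -56.5, 359.2]
tcp_rot: [-3.139, 0.002, 0.254]
contact_force: [1.1, -1.2, -0.4]
opening: 0.6
t 1.6 pos [534.4 -56.5 359.2] rot [-3.1395e+00  2.0000e-03  2.5370e-01] shift [ 30.9 -21.8  99.2] F [ 1.1 -1.2 -0.4] op 0.6 tip 173.4
```

```bash
python3 -m creep '[[0,0,0,15,-11,20,0.4],[0,0,0,15,-11,20,0.4],[0,0,0,0,0,20,0.4],[0,0,0,0,0,0,0.4],[0,0,0,0,0,0,0.4]]'
python3 -c "
from h import *
go(558.5,-27.5,230)
f=snap('wrist','w1');snap('side','s1')
print(f['T'].round(2).tolist(), proj(f,[[558.5,-27.5,50],[558.5,-27.5,20]]))"
```

```text
clock: 2.02
eef_pos: [562.4, -18.6, 295.8]
tcp_rot: [-3.139, 0.001, 0.261]
contact_force: [0.2, -1.1, -0.3]
opening: 0.598
t 2.02 pos [562.4 -18.6 295.8] rot [-3.1385e+00  5.0000e-04  2.6130e-01] shift [-6.   7.8 65.8] F [ 0.2 -1.1 -0.3] op 0.598 tip 173.4
[[0.26, -0.92, -0.3, 639.78], [-0.97, -0.25, -0.08, 2.03], [-0.0, 0.31, -0.95, 264.13], [0.0, 0.0, 0.0, 1.0]] [[292.33928022 236.99819353]
 [291.04964401 221.50573021]]
```

View pics/w1.png

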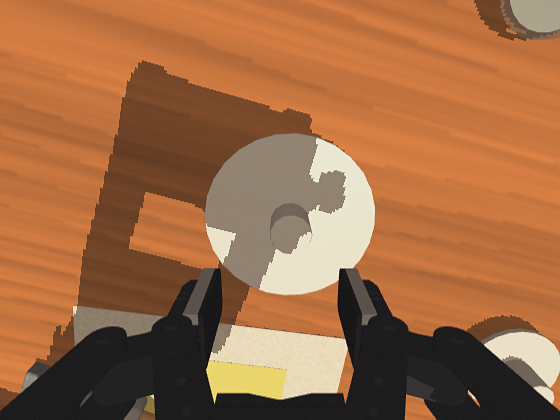

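View pics/s1.png

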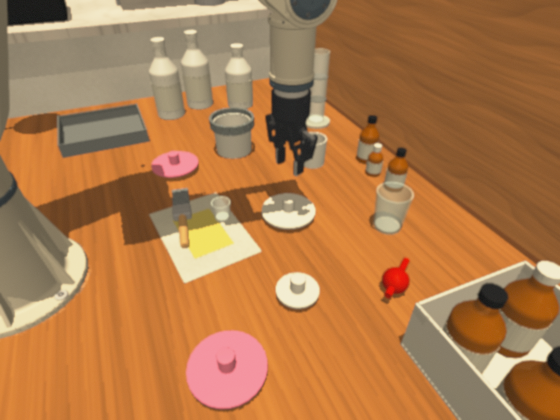

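The wrist view shows the knob top at about (291,234), against a predicted (292,237), so the lid estimate is within 1 mm. The fingertips are at (219,270) and (341,270), and I'll use them to get the tip height.

```bash
python3 -c "
from h import *
f=dict(np.load('pics/w1.npz')); print(f['mtx'][0,0])
p=cv2.undistortPoints(np.array([[[219,270]],[[341,270]]],float),f['mtx'],f['distortion'])[:,0]
d=51/(p[1,0]-p[0,0])
for q in p: print((f['T']@np.r_[q*d,d,1]).round(1))
print(pt(f,291,234,50)); go(558.5,-27.5,225)"
```

```text
357.23881440791087
[566.5   9.1 129.6   1. ]
[579.6 -40.2 129.5   1. ]
[560.27426763 -26.11306764  50.        ]
t 2.12 pos [562.  -19.2 296.5] rot [-3.1387 -0.      0.2604] shift [-5.5  7.3 71.5] F [-0.7  0.1  0.2] op 0.601 tip 173.4
```

```bash
python3 -m creep '[[0,0,0,-5,7,20,0.4],[0,0,0,0,0,20,0.4],[0,0,0,0,0,20,0.4],[0,0,0,0,0,10,0.4],[0,0,0,0,0,0,0.4],[0,0,0,0,0,0,0.4]]'
python3 -c "
from h import *
go(559,-27,196)"
```

```text
clock: 2.62
eef_pos: [561.0, -31.3, 233.0]
tcp_rot: [3.14, -0.012, 0.255]
contact_force: [-0.2, 0.4, 0.2]
opening: 0.601
t 2.62 pos [561.  -31.3 233. ] rot [ 3.1403 -0.0116  0.2553] shift [-1.3 -4.7 36.9] F [-0.2  0.4  0.2] op 0.601 tip 173.4
```

```bash
cat >> h.py <<'E'
_go=go
def go(x,y,z=None):
    from scipy.spatial.transform import Rotation as Ro
    _go(x,y,z); a=sense()['tcp_rot']
    print('turn',(Ro.from_euler('xyz',a).inv()*Ro.from_euler('xyz',[np.pi,0,a[2]])).as_rotvec().round(4))
E
python3 -m creep '[[0,0,0,-1,-5,18,0.4],[0,0,0,0,0,10,0.4],[0,0,0,0,0,0,0.4],[0,0,0,0,0,0,0.4]]'
python3 -c "
from h import *
go(559,-27,196)"
```

```text
clock: 2.95
eef_pos: [561.3, -27.6, 209.2]
tcp_rot: [3.138, -0.018, 0.254]
contact_force: [0.2, -0.5, -0.2]
opening: 0.6
t 2.95 pos [561.3 -27.6 209.2] rot [ 3.1381 -0.0181  0.2543] shift [-2.3 -1.2 13.2] F [ 0.2 -0.5 -0.2] op 0.6 tip 173.4
turn [ 0.0035 -0.0181 -0.    ]
```

```bash
python3 -m creep '[[0.003,-0.018,0,-2,-1,10,0.4],[0,0,0,0,0,0,0.4],[0,0,0,0,0,0,0.4]]'
python3 -c "
from h import *
go(559,-27,196)"
```

```text
clock: 3.2
eef_pos: [560.3, -27.4, 200.6]
tcp_rot: [3.14, -0.001, 0.254]
contact_force: [0.0, -0.4, 0.0]
opening: 0.603
t 3.2 pos [560.3 -27.4 200.6] rot [ 3.1404e+00 -1.1000e-03  2.5420e-01] shift [-1.1 -0.7  4.6] F [ 0.  -0.4  0. ] op 0.603 tip 173.4
turn [ 0.0012 -0.0011 -0.    ]
```

Now level. I lower the last bit and close.

```bash
python3 -m creep '[[0,0,0,-1,-1,4,0.4],[0,0,0,0,0,0,0.6],[0,0,0,0,0,0,0.8],[0,0,0,0,0,0,1],[0,0,0,0,0,0,1],[0,0,0,0,0,0,1],[0,0,0,0,0,0,1]]' 60
python3 -c "
from h import *
go(559,-27,196);snap('wrist','w2')"
```

```text
clock: 3.78
eef_pos: [559.2, -26.7, 197.0]
tcp_rot: [3.14, -0.002, 0.254]
contact_force: [0.4, -0.0, -0.4]
opening: 0.31
t 3.78 pos [559.2 -26.7 197. ] rot [ 3.1401e+00 -1.8000e-03  2.5440e-01] shift [-0.3  0.2  1. ] F [ 0.4 -0.  -0.4] op 0.31 tip 173.4
turn [ 0.0015 -0.0018 -0.    ]
```

View pics/w2.png

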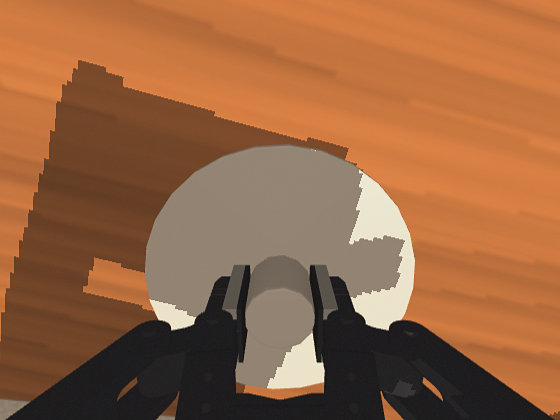

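The wrist view shows the pads on both sides of the knob at (278,310). I'll lift and travel to the tub.

```bash
python3 -m creep '[[0,0,0,0,0,-10,1],[0,0,0,0,0,-25,1],[0,0,0,0,0,-30,1],[0,0,0,0,0,-30,1],[0,0,0,0,0,-30,1],[0,0,0,0,0,-25,1],[0,0,0,0,0,-10,1],[0,0,0,0,0,0,1]]'
python3 -c "
from h import *
go(539.5,311,350);snap('side','s2')"
```

```text
clock: 4.5
eef_pos: [557.5, -26.4, 366.2]
tcp_rot: [3.142, 0.002, 0.254]
contact_force: [-0.5, -1.0, -0.8]
opening: 0.309
t 4.5 pos [557.5 -26.4 366.2] rot [3.1415e+00 2.2000e-03 2.5430e-01] shift [  67.5 -331.1   16. ] F [-0.5 -1.  -0.8] op 0.309 tip 173.4
turn [0.0001 0.0022 0.    ]
```

View pics/s2.png

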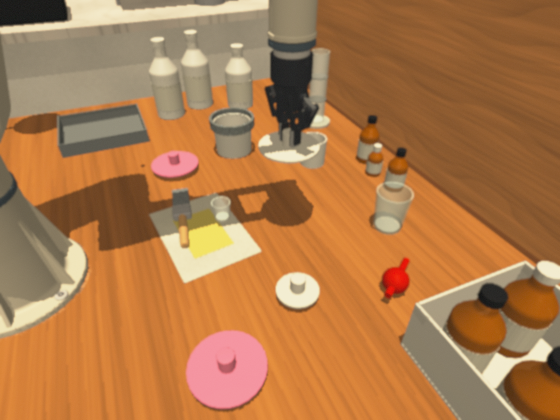

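The lid is held level at (289,146). Next comes the traverse, with a stop short of the tub for another look.

```bash
python3 -m creep '[[0,0,0,3,-15,0,1],[0,0,0,5,-25,0,1],[0,0,0,5,-28,0,1],[0,0,0,5,-28,0,1],[0,0,0,5,-28,0,1],[0,0,0,5,-25,0,1],[0,0,0,3,-15,0,1],[0,0,0,0,0,0,1]]'
python3 -c "
from h import *
go(539.5,311,320);snap('wrist','w3');snap('top','t3')"
```

```text
clock: 5.22
eef_pos: [541.6, 145.0, 350.5]
tcp_rot: [-3.14, 0.021, 0.25]
contact_force: [-0.2, -0.3, -1.7]
opening: 0.309
t 5.22 pos [541.6 145.  350.5] rot [-3.1405  0.021   0.2498] shift [  39.6 -161.4   29.9] F [-0.2 -0.3 -1.7] op 0.309 tip 173.4
turn [-0.0011  0.021  -0.    ]
```

View pics/w3.png

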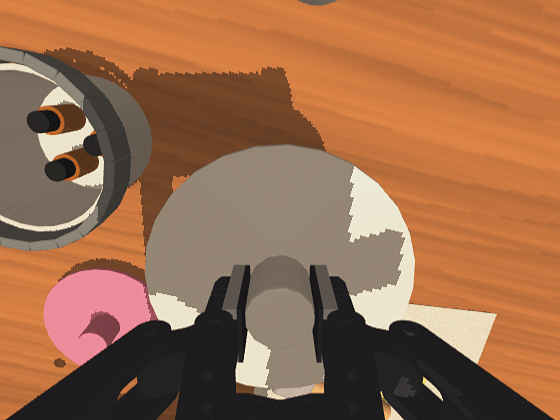

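View pics/t3.png

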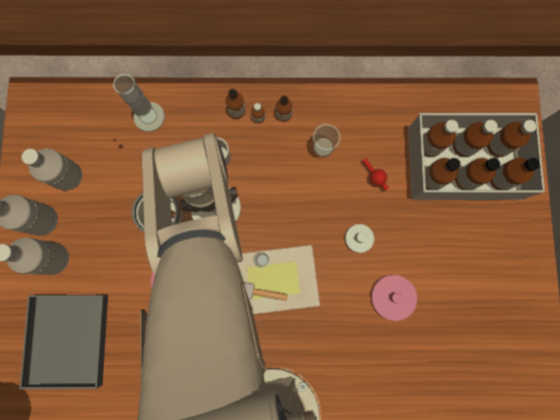

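The wrist view shows the collar at upper left, with its edge running from (20,47) past (128,160). I'll overlay the model for a fix.

Run:
```python
from h import *
f=dict(np.load('pics/w3.npz')); im=cv2.resize(f['color'][20:270,0:180,::-1],None,fx=2.4,fy=2.4,interpolation=cv2.INTER_CUBIC)
a=np.linspace(0,2*np.pi,180)
for c,col in (((539.7,311.5),(0,0,255)),((538.5,308),(0,255,0))):
  for z,R in ((104,61.5),(0,54)):
    P=(proj(f,np.c_[c[0]+R*np.cos(a),c[1]+R*np.sin(a),np.full(180,z)])-[0,20]+.5)*2.4-.5
    cv2.polylines(im,[P.round().astype(int)],True,col,1)
cv2.imwrite('pics/ov3.png',im)
```

```text
(no output)
```

View pics/ov3.png

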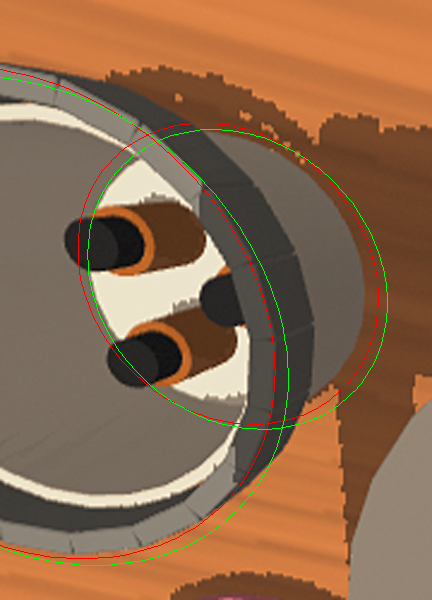

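The red model, (539.7,311.5), matches the collar's top edge in the wrist view too. I continue to above it, correcting the tilt.

```bash
python3 -m creep '[[0,0.02,0,5,-15,0,1],[0,0,0,6,-25,-1,1],[0,0,0,6,-25,-1,1],[0,0,0,6,-25,-1,1],[0,0,0,6,-25,-1,1],[0,0,0,6,-25,0,1],[0,0,0,3,-12,0,1],[0,0,0,0,0,0,1]]'
python3 -c "
from h import *
go(540,312,320)"
```

```text
clock: 5.98
eef_pos: [542.7, 294.6, 346.8]
tcp_rot: [3.137, 0.011, 0.239]
contact_force: [0.4, -0.3, -1.4]
opening: 0.309
t 5.98 pos [542.7 294.6 346.8] rot [3.1366 0.0107 0.2393] shift [  1.8 -17.7  26.7] F [ 0.4 -0.3 -1.4] op 0.309 tip 173.4
turn [0.005  0.0107 0.    ]
```

```bash
python3 -m creep '[[0.005,0.01,0,2,-18,15,1],[0,0,0,0,0,8,1],[0,0,0,0,0,0,1],[0,0,0,0,0,0,1]]'
python3 -c "
from h import *
go(540,312,300)"
```

```text
clock: 6.32
eef_pos: [541.2, 307.8, 321.2]
tcp_rot: [3.139, 0.003, 0.238]
contact_force: [-0.0, -0.2, -0.9]
opening: 0.31
t 6.32 pos [541.2 307.8 321.2] rot [3.1385 0.0034 0.238 ] shift [-0.1 -4.4 21.2] F [-0.  -0.2 -0.9] op 0.31 tip 173.4
turn [0.0031 0.0034 0.    ]
```

```bash
python3 -m creep '[[0.003,0.003,0,0,-5,14,1],[0,0,0,0,0,0,1],[0,0,0,0,0,0,1]]'
python3 -c "
from h import *
go(540,312,290);snap('wrist','w4');snap('side','s4')"
```

```text
clock: 6.57
eef_pos: [541.0, 308.9, 307.9]
tcp_rot: [3.14, 0.001, 0.235]
contact_force: [0.0, 0.3, -0.1]
opening: 0.311
t 6.57 pos [541.  308.9 307.9] rot [3.1401e+00 1.0000e-03 2.3540e-01] shift [-0.3 -3.3 17.9] F [ 0.   0.3 -0.1] op 0.311 tip 173.4
turn [0.0015 0.001  0.    ]
```

Run:
```python
from h import *
s=sense()
f=dict(np.load('pics/s4.npz')); x0,y0=170,40; im=cv2.resize(f['color'][y0:y0+150,x0:x0+140,::-1],None,fx=4,fy=4,interpolation=cv2.INTER_CUBIC)
a=np.linspace(0,2*np.pi,180)
for c,z,R,col in (((539.7,311.5),104,61.5,(0,0,255)),(s['eef_pos'][:2],s['eef_pos'][2]-177,62,(0,255,0))):
    P=(proj(f,np.c_[c[0]+R*np.cos(a),c[1]+R*np.sin(a),np.full(180,z)])-[x0,y0]+.5)*4-.5
    cv2.polylines(im,[P.round().astype(int)],True,col,1)
cv2.imwrite('pics/ov4.png',im)
```

```text
(no output)
```

View pics/ov4.png

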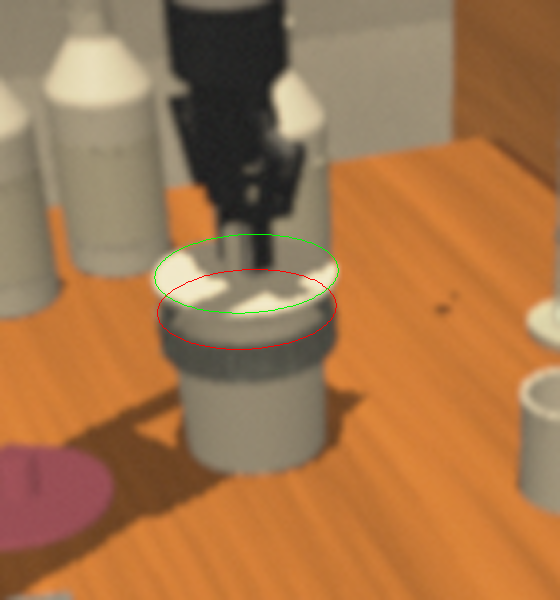

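View pics/w4.png

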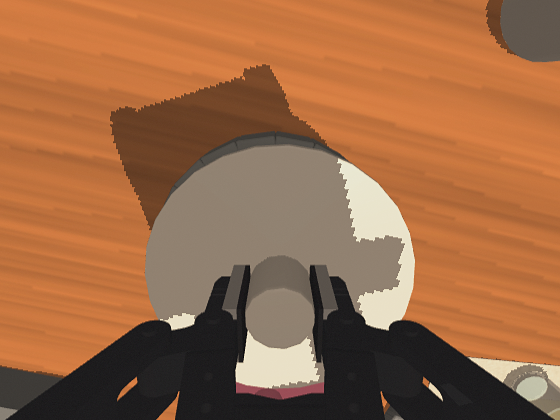

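Run:
```python
from h import *
s=sense(); e=s['eef_pos']
f=dict(np.load('pics/w4.npz')); x0,y0=130,110; im=cv2.resize(f['color'][y0:y0+200,x0:x0+300,::-1],None,fx=2.6,fy=2.6,interpolation=cv2.INTER_CUBIC)
a=np.linspace(0,2*np.pi,180)
for c,z,R,col in (((539.7,311.5),104,61.5,(0,0,255)),((538,308.5),104,61.5,(255,0,0)),(e[:2],e[2]-177,62,(0,255,0))):
    P=(proj(f,np.c_[c[0]+R*np.cos(a),c[1]+R*np.sin(a),np.full(180,z)])-[x0,y0]+.5)*2.6-.5
    cv2.polylines(im,[P.round().astype(int)],True,col,1)
cv2.imwrite('pics/ov5.png',im)
f=dict(np.load('pics/s4.npz')); x0,y0=200,95;cv2.imwrite('pics/s4c.png',cv2.resize(f['color'][y0:y0+70,x0:x0+70,::-1],None,fx=8,fy=8,interpolation=cv2.INTER_CUBIC))
f=dict(np.load('pics/side0.npz'));cv2.imwrite('pics/s0c.png',cv2.resize(f['color'][y0:y0+70,x0:x0+70,::-1],None,fx=8,fy=8,interpolation=cv2.INTER_CUBIC))
```

```text
(no output)
```

View pics/ov5.png

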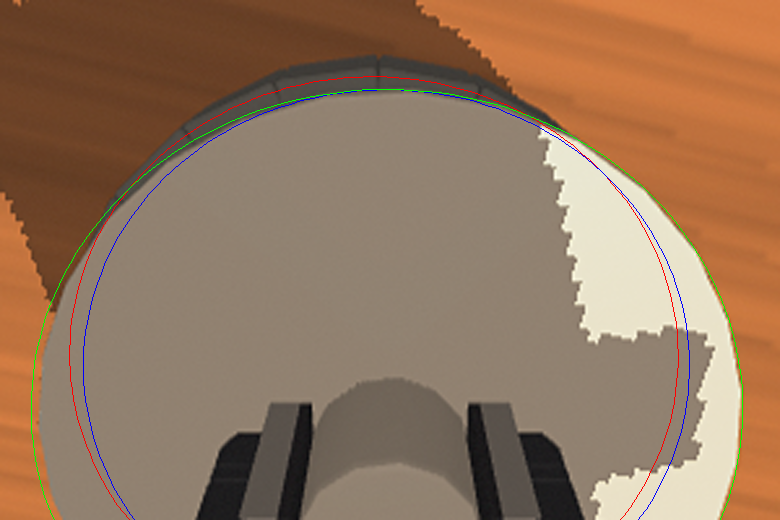

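View pics/s4c.png

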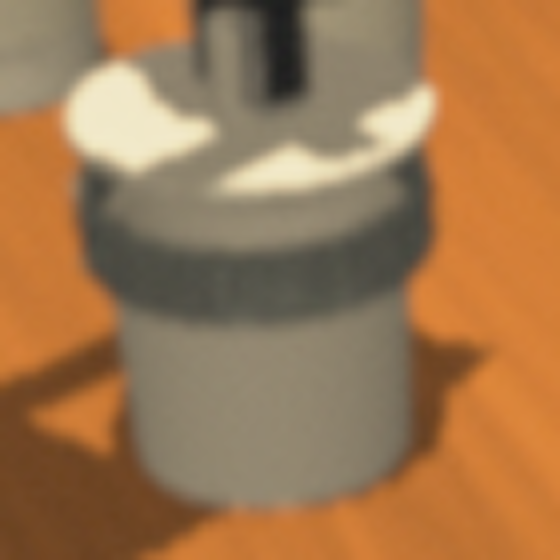

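View pics/s0c.png

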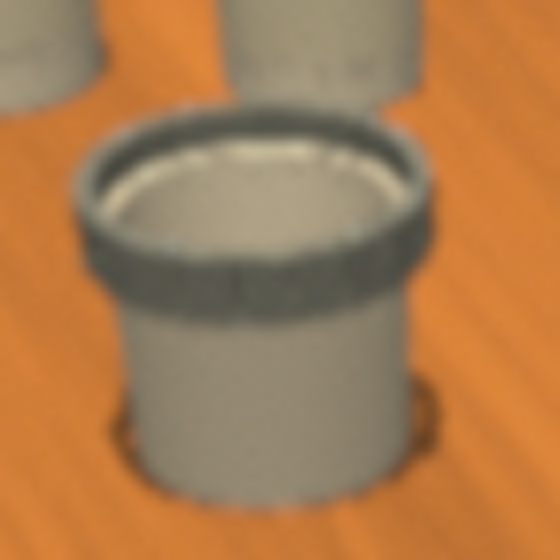

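Run:
```python
from h import *
f=dict(np.load('pics/w4.npz')); x0,y0=165,125
cv2.imwrite('pics/w4c.png',cv2.convertScaleAbs(cv2.resize(f['color'][y0:y0+75,x0:x0+195,::-1],None,fx=4,fy=4,interpolation=cv2.INTER_CUBIC),alpha=1.8))
```

```text
(no output)
```

View pics/w4c.png

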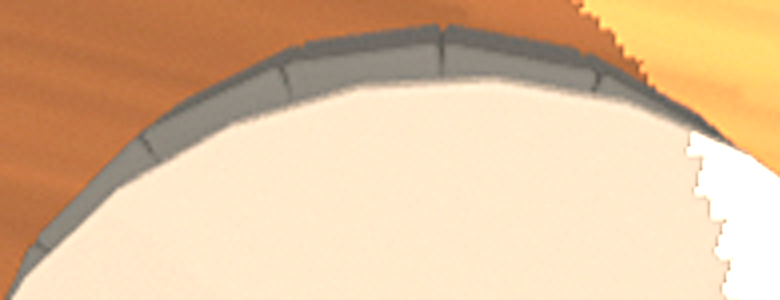

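Run:
```python
from h import *
from scipy.optimize import least_squares
f=dict(np.load('pics/w4.npz'))
C=np.array([(441,42),(283,67),(143,135),(38,245),(598,70)],float); C=(C+.5)/4-.5+[165,125]
def fit(P,z,R,c0):
    l=least_squares(lambda c:[np.hypot(*(pt(f,u,v,z)[:2]-c))-R for u,v in P],c0); print('R',R,l.x.round(1),l.fun.round(2))
for R in (61.5,62.3): fit(C,104,R,[540,311])
z=sense()['eef_pos'][2]-177
# lid edge by row scan in raw w4: top/left/right
L=np.array([(40,400),(742,400),(380,92),(105,215),(690,245),(240,110),(560,130)],float); L=(L+.5)/2.6-.5+[130,110]
for R in (61.5,62): fit(L,z,R,[540,309])
go(540,312,290)
```

```text
R 61.5 [541.4 311.7] [ 0.09 -0.14  0.11 -0.04 -0.03]
R 62.3 [540.7 311.3] [ 0.12 -0.06  0.15 -0.13 -0.11]
R 61.5 [541.5 308.9] [-0.85  0.07 -0.54  0.12 -0.4   1.1  -0.24]
R 62 [540.9 308.7] [-1.27 -0.33 -0.42  0.03 -0.52  1.17 -0.17]
t 6.67 pos [540.9 309.  307.9] rot [3.1403e+00 1.0000e-03 2.3540e-01] shift [-0.1 -3.1 17.9] F [ 0.5 -0.2 -0.9] op 0.308 tip 173.4
turn [0.0013 0.001  0.    ]
```

The wrist fit puts the collar at (541,311.5) and the lid at (541.2,308.8), so the lid needs +2.7 mm in y.

```bash
python3 -m creep '[[0.001,0.001,0,0.7,-4,4,1],[0,0,0,0,0,0,1],[0,0,0,0,0,0,1]]'
python3 -c "
from h import *
go(541,311.7,290)"
```

```text
clock: 6.92
eef_pos: [541.3, 312.7, 305.5]
tcp_rot: [-3.141, -0.002, 0.235]
contact_force: [0.4, -0.0, -1.4]
opening: 0.307
t 6.92 pos [541.3 312.7 305.5] rot [-3.1415e+00 -2.2000e-03  2.3450e-01] shift [-0.6  0.9 15.5] F [ 0.4 -0.  -1.4] op 0.307 tip 173.4
turn [-0.0001 -0.0022  0.    ]
```

```bash
python3 -m creep '[[0,-0.002,0,-0.5,1,8,1],[0,0,0,0,0,0,1],[0,0,0,0,0,4,1],[0,0,0,0,0,0,1],[0,0,0,0,0,0,1]]'
python3 -c "
from h import *
go(541,311.7,286)"
```

```text
clock: 7.33
eef_pos: [541.1, 311.8, 292.6]
tcp_rot: [-3.141, -0.001, 0.235]
contact_force: [-0.1, -0.9, -0.6]
opening: 0.307
t 7.33 pos [541.1 311.8 292.6] rot [-3.1414e+00 -5.0000e-04  2.3520e-01] shift [-0.1  0.1  6.6] F [-0.1 -0.9 -0.6] op 0.307 tip 173.4
turn [-0.0002 -0.0005  0.    ]
```

```bash
python3 -m creep '[[0,0,0,0,0,3,1],[0,0,0,0,0,3,1],[0,0,0,0,0,2,1],[0,0,0,0,0,0,1]]' 90
python3 -c "
from h import *
go(541,311.7,272)"
python3 -m creep '[[0,0,0,0,0,3,1],[0,0,0,0,0,3,1],[0,0,0,0,0,3,1]]'
python3 -c "
from h import *
go(541,311.7,272)"
```

```text
clock: 7.67
eef_pos: [541.3, 312.0, 284.9]
tcp_rot: [-3.141, -0.001, 0.235]
contact_force: [-0.8, 0.1, -1.8]
opening: 0.299
t 7.67 pos [541.3 312.  284.9] rot [-3.1413e+00 -1.3000e-03  2.3540e-01] shift [-0.3  0.2 12.9] F [-0.8  0.1 -1.8] op 0.299 tip 173.4
turn [-0.0003 -0.0013  0.    ]
clock: 7.92
eef_pos: [541.3, 312.1, 278.7]
tcp_rot: [-3.141, -0.002, 0.235]
contact_force: [-4.9, -2.4, 12.7]
opening: 0.299
t 7.92 pos [541.3 312.1 278.7] rot [-3.1412e+00 -1.9000e-03  2.3550e-01] shift [-0.4  0.3  6.7] F [-4.9 -2.4 12.7] op 0.299 tip 173.4
turn [-0.0003 -0.0019  0.    ]
```

The collar is sinking at about 13 N with the lid level. I'll press on until the force rises.

```bash
python3 -m creep '[[0,-0.002,0,0,0,3,1],[0,0,0,0,0,3,1]]'; python3 -m creep '[[0,0,0,0,0,2,1]]';python3 -m creep '[[0,0,0,0,0,2,1]]'
python3 -c "
from h import *
go(541,311.7,272)"
```

```text
clock: 8.08
eef_pos: [541.5, 312.1, 274.8]
tcp_rot: [-3.141, -0.001, 0.235]
contact_force: [-4.9, -3.2, 13.2]
opening: 0.296
clock: 8.17
eef_pos: [541.5, 312.1, 273.8]
tcp_rot: [-3.141, -0.001, 0.235]
contact_force: [-4.5, -1.8, 13.2]
opening: 0.301
clock: 8.25
eef_pos: [541.4, 312.1, 272.8]
tcp_rot: [-3.141, -0.001, 0.236]
contact_force: [-4.6, -2.8, 12.8]
opening: 0.299
t 8.25 pos [541.4 312.1 272.8] rot [-3.1412e+00 -1.1000e-03  2.3560e-01] shift [-0.5  0.3  0.8] F [-4.6 -2.8 12.8] op 0.299 tip 173.4
turn [-0.0004 -0.0011  0.    ]
```

```bash
python3 -m creep '[[0,0,0,0,0,2,1]]';python3 -m creep '[[0,0,0,0,0,2,1]]'; python3 -m creep '[[0,0,0,0,0,2,1]]'
```

```text
clock: 8.33
eef_pos: [541.5, 312.0, 272.1]
tcp_rot: [-3.141, -0.001, 0.236]
contact_force: [-8.4, -4.8, 27.6]
opening: 0.298
clock: 8.42
eef_pos: [541.4, 312.1, 272.1]
tcp_rot: [-3.141, -0.001, 0.236]
contact_force: [-9.7, -5.5, 27.8]
opening: 0.296
clock: 8.5
eef_pos: [541.4, 312.0, 272.1]
tcp_rot: [-3.141, -0.002, 0.236]
contact_force: [-7.8, -3.7, 20.0]
opening: 0.302
```

It stopped hard at z=272.1 (home expected at 272), with the force jumping to 28 N. I'll relax, release and inspect.

```bash
python3 -m creep '[[0,0,0,0,0,0,1],[0,0,0,0,0,0,0.6],[0,0,0,0,0,0,0.4],[0,0,0,0,0,0,0.3],[0,0,0,0,0,0,0.3]]'; python3 -m creep '[[0,0,0,0,0,-10,0.3],[0,0,0,0,0,-20,0.3],[0,0,0,0,0,-25,0.3],[0,0,0,0,0,-25,0.3],[0,0,0,0,0,-25,0.3],[0,0,0,0,0,0,0.3]]'
python3 -c "
from h import *
snap('wrist','w6');f=snap('side','s6');x0,y0=180,80
cv2.imwrite('pics/s6c.png',cv2.resize(f['color'][y0:y0+85,x0:x0+110,::-1],None,fx=6,fy=6,interpolation=cv2.INTER_CUBIC))"
```

```text
clock: 8.92
eef_pos: [541.6, 312.2, 272.9]
tcp_rot: [-3.141, -0.003, 0.236]
contact_force: [0.7, -0.1, 0.1]
opening: 0.702
clock: 9.42
eef_pos: [540.9, 311.8, 381.8]
tcp_rot: [3.141, 0.002, 0.236]
contact_force: [1.2, 0.4, 0.6]
opening: 0.698
```

View pics/w6.png

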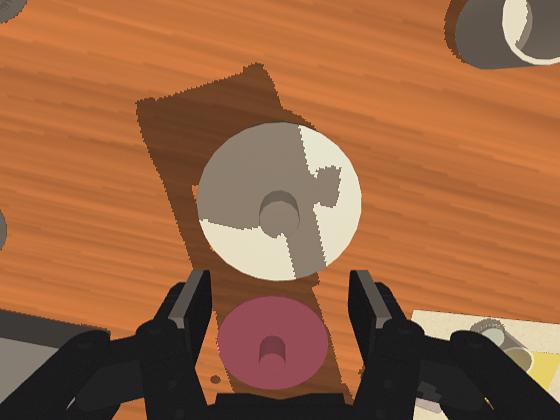

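View pics/s6c.png

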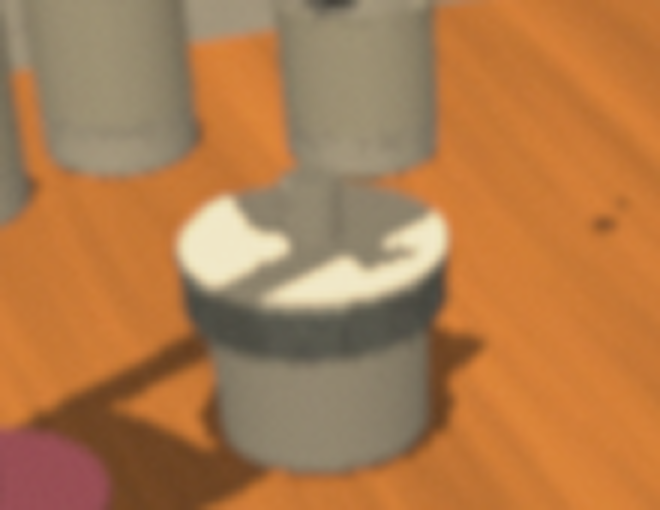

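The lid sits flush with the collar, at (279,200) in the wrist view. I'll check height and level with a model overlay.

Run:
```python
from h import *
a=np.linspace(0,2*np.pi,180); out=[]
for n,x0,y0,w,h,k in (('s6',200,80,65,65,6),('w6',185,110,190,185,2.1)):
    f=dict(np.load(f'pics/{n}.npz')); im=cv2.resize(f['color'][y0:y0+h,x0:x0+w,::-1],(390,390),interpolation=cv2.INTER_CUBIC)
    for z,col in ((95,(0,0,255)),(109,(0,255,0))):
        P=(proj(f,np.c_[541+62*np.cos(a),311.7+62*np.sin(a),np.full(180,z)])-[x0,y0]+.5)*[390/w,390/h]-.5
        cv2.polylines(im,[P.round().astype(int)],True,col,1)
    out.append(im)
cv2.imwrite('pics/ov6.png',np.hstack(out))
```

```text
(no output)
```

View pics/ov6.png

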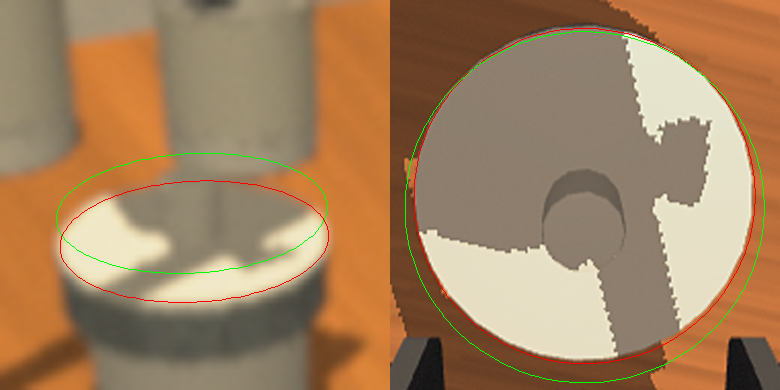

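Both views match the home, level model (red, disc top at z=95). The unpressed model (green) does not fit.

```bash
python3 -c "
from h import *
s=sense();print(s['clock'],s['contact_force'].round(1)); job.sign_off()"
```

```text
9.5167 [ 0.  -0.3 -1.1]
the job is handed in; nothing more can be done
```

The wide white lid is on the grey-collared tub, pressed home and released. I handed the job in at 9.5 s.

- **Pressing:** I held the lid by its knob and kept it level. The collar gave at about 13 N, and the lid stopped hard at TCP z = 272.1 mm, where about 272 was expected. The press peaked at about 28 N.
- **Last checks:** After letting go and backing off about 110 mm, the side and wrist pictures both matched the model of a lid that is home and level. The wrist force was back to about zero.
- **Disagreements:** My first side-view estimate of the tub was about 11 mm off the top view because I read the pixels badly. Overlays and a close wrist-view fit settled it before placing. In one overlay the tub's base also sat about 5 mm off the model; I went by the collar instead.
- **Small lid and small tub:** I never approached them, and no contact showed. I did not take a final picture to check their positions.

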